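# Lift the suspect vial with tongs

## Robot

A 6-joint arm with a two-finger parallel gripper is mounted at the origin on a cart in front of the work surface, level with it; the furniture and walls round the work are solid. World frame = base frame: x ahead of the robot, y to its left, z up, the work surface at z = 0. Lengths are in m, angles in degrees, forces in N, time in s.
With the tool pointing down it reaches from about 0.35 to 0.875 m from the base axis. Payload 4.2 kg.
Tool frame: the origin (TCP) lies at the very end of the fingers, on their centre line; the grasp point (between the pads) lies 19 mm behind it; z points along the fingers, y is the line along which they close (so a half turn about z gives the same grasp; the last joint's range is limited). The gripper opens to 87 mm and grips with 3 to 60 N. Pads are 19 mm wide; open, the fingers measure 117 mm over their backs; the gripper's body (75 mm by 190 mm) begins 51 mm behind the grasp point.
Start: joints at [-61.788, 22.042, 0.453, 0, -68.411, -14.817], TCP at [0.145, -0.608, 0.223] pointing down, gripper open.
Joint ranges: [-179.83, 179.83], [-69.29, 118.12], [-61.27, 80.66], [-181.25, 117.63], [-171.15, -9.14], [-177.46, 177.46]. Speed limits (degrees/s): [159.86, 159.86, 180, 180, 180, 180].

## Interface

Orientations are given as a 3x3 rotation matrix whose columns are the frame's x, y, z axes.
In Python, from station import monitor, cams, ticket gives the robot as it stands.
- The arm moves only by the tool drive_tool, never from a script. Its argument "moves" is a list of rows, each an object with "delta_pos": the shift along the tool's x, y, z in mm, a list of three; "turn": the turn about the tool's z in rad; "claw": the opening, from 0 (shut) to 1 (fully open). A call has 1 to 12 rows; each row shifts and turns the commanded pose from where the row before left it, along the tool's axes as they then stand; what a row does not reach is not made up. A row lasts 1/8 s, in which the tool goes at most 62.5 mm and 10.7 degrees, less where a joint would pass 70% of its speed; a pose out of reach is approached as far as the arm can. A call is refused whole if a number of a shift passes 62.5 or a number of a turn 0.188, either way. A call with a gripper value outside its range is refused whole. The fingers move at their own pace and stop on an object; the grip force is fixed at half the most. Time passes only in rows, so rows that do not move let the fingers close. It gives the time, the measured TCP pose, the force, the opening and the grip force at its end, in the units of the state.
- monitor.sense(): the state, without advancing time (a new reading comes with each control period).
- cams.capture(name): name is "side" or "top"; returns a dict with "color" (400x640x3 uint8, red, green, blue), "range_z" (400x640 float32, m along the optical axis (not along the pixel's ray), 0 where there is no reading), "vertical_fov" (degrees; the focal length in pixels is half the picture's height over the tangent of half this angle, whatever the lens; pixels are square), "cx", "cy" (the principal point, pixels), "dist" ([k1, k2, p1, p2, k3] as OpenCV has them; the pictures are not rectified), "extrinsics" (4x4, takes a point from camera to world coordinates). Camera axes: x right, y down, z forward; pixel columns grow to the right and rows downward; lengths in m; the calibration is good to about 2 mm. A picture is of the moment at which its call begins.
- ticket.finish_job(): hands the job in; it is judged then, once.
The state is a dict: "time_s": time; "joints": joint angles; "joint_velocities": joint speeds; "effort": joint torques, N m; "tcp_pos": TCP position; "ee_rot": TCP orientation; "wrist_force": force on the tool from outside, world axes, zero at the start; "moment": the same for the moment, N m; "gripper_width": opening from 0.0 (shut) to 1.0 (fully open); "gripper_force": force on a finger pad.
Only numpy, scipy, OpenCV 4.12 (cv2) and the standard library are available. Lean on these libraries where they do the work, as an engineer would, in place of code of your own. Each camera call takes 0.05 s, during which the arm holds its last target. There are 200 camera calls.

## Task

The small vial standing on the round metal dish may be contaminated, so it must not be touched by the robot itself: pick up the spring tongs, squeeze their jaws shut on that vial and lift it upright off the dish. Finish while still holding the vial in the squeezed tongs, at least 15 cm above the table top, and leave the dish and everything else standing where it is.

Things in the scene. Friction and masses are not known exactly. Their poses are not given: they have to be found in the camera images.
- tongs_grip (a point): Spring tongs lying on the table, 225 mm long, 80 g: two steel arms on edge. This point: midway between the two black thumb plates, 15 mm above the underside. x: along the tongs from tail to jaws, y: closing line, z up. Plates 40 mm long (x), 30 mm high, from the underside up; outer faces 56 mm apart when open, 44 mm when closed on the vial, 34 mm fully shut. Grip the plates from above.
- tongs_jaw (a point): Centre between the two jaws, 105 mm ahead of tongs_grip along the tongs' x, 11 mm above their underside; same axes. Each jaw has two upright rubber ribs, 14 mm apart along x, that cradle a round body; ribs and arms span 3 to 19 mm above the underside. The jaws stand 42 mm apart when open, 62 mm over their outsides; the tips end 14 mm ahead of this point.
- tongs_left (a joint): Closing angle of the left arm (rad), mirrored by the right: 0 open, about 0.065 closed on the vial, 0.115 shut. The pivot post is 95 mm behind tongs_grip. A spring pushes each thumb plate out with 5 N when open, 8 N when closed on the vial. Squeezed to 52 mm at the plates, the tongs can be carried with the jaws still open (34 mm gap); then 20 N or more clamps the vial.
- vial_mid (a point): the vial to lift: small white round bottle with a white cap, 20 mm in diameter and 42 mm high (the body is a 20 mm cylinder up to 30 mm, the cap 17 mm), standing on the dish; the point is its centre, half-way up; z along the vial; mass about 14 g
- dish: shallow round metal dish, 80 mm in diameter, loose on the table; its floor is 3 mm and its rim 5 mm above the table; origin at the centre of its underside
- vial_a_mid (a point): bystander: a vial like the one to lift, 20 mm in diameter, 42 mm high, standing on the table; its centre
- vial_b_mid (a point): bystander: another such vial standing on the table; its centre
- dropper_mid (a point): bystander: dropper bottle, 27 mm in diameter, 86 mm high, standing on the table; its centre
- timer_mid (a point): bystander: flat countdown timer, 58 x 64 x 17 mm, lying on the table; its centre
Not all that is in view belongs to the job. Leave any purple look-alike of the part that bears vial_mid alone.

How it is judged:
By the outcome, as a careful person would: the job done as asked, in the order asked, and still so for the second after the job is handed in, while the arm keeps its last pose, push and grip.
It also fails if it takes over 42 s, if anything falls off the work surface, if the arm or the gripper's body presses on something with over 40 N, if the wrist force passes 120 N, or if a joint passes its speed limit or range.

## Working session

There is one attempt and no reset: what is moved stays moved. The work goes in short steps, Python scripts to look and compute and a tool call to move; the robot and the scene stay as the last step left them, time stands still between calls to the robot, and variables do not carry over. Pictures are saved under pics/ and viewed, at most 10 in all, crops included, and the job is handed in when it is done.

Besides the shell and the picture viewer there is one more tool, called as name([rows], argument=value, ...), one row to a line, values as JSON. drive_tool: Moves the arm, as the interface text tells. Its arguments: {"type":"object","properties":{"moves":{"type":"array","items":{"type":"object","properties":{"delta_pos":{"type":"array","items":{"type":"number"}},"turn":{"type":"number"},"claw":{"type":"number"}}}}},"required":["moves"]}

```bash
mkdir -p pics
cat > h.py <<'E'
import numpy as np, cv2
from station import monitor, cams, ticket
def grab(n):
    c=cams.capture(n); f=200/np.tan(np.radians(c["vertical_fov"])/2)
    c["K"]=np.array([[f,0,c["cx"]],[0,f,c["cy"]],[0,0,1.]]); np.savez('pics/%s.npz'%n,**{k:np.array(v) for k,v in c.items()}); return c
def load(n): return dict(np.load('pics/%s.npz'%n))
def ray(c,u,v):
    p=cv2.undistortPoints(np.array([[[u,v]]],float),c["K"],np.array(c["dist"],float))[0,0]; return np.array([p[0],p[1],1.])
def pt(c,u,v):
    d=c["range_z"][int(round(v)),int(round(u))]; return (c["extrinsics"]@np.append(ray(c,u,v)*d,1))[:3]
def onz(c,u,v,z):
    E=c["extrinsics"]; r=E[:3,:3]@ray(c,u,v); o=E[:3,3]; return o+r*(z-o[2])/r[2]
def cloud(c):
    v,u=np.mgrid[0:400,0:640]; p=cv2.undistortPoints(np.stack([u,v],-1).reshape(-1,1,2).astype(float),c["K"],np.array(c["dist"],float))[:,0]
    d=c["range_z"].reshape(-1,1); P=np.hstack([p*d,d]); return (P@c["extrinsics"][:3,:3].T+c["extrinsics"][:3,3]).reshape(400,640,3)
def save(n,img,s=1):
    cv2.imwrite('pics/'+n,cv2.resize(img[...,::-1],None,fx=s,fy=s,interpolation=cv2.INTER_CUBIC))
E
python3 - <<'E'
from h import *
s=monitor.sense(); print(s["time_s"],s["tcp_pos"],s["ee_rot"],s["gripper_width"])
for n in("top","side"):
    c=grab(n); save(n+'0.png',c["color"]); print(n,c["vertical_fov"],c["dist"],np.round(c["extrinsics"],3))
E
```

```text
0.0 [ 0.14466565 -0.60738565  0.22144154] [[-9.72849756e-01 -2.31436784e-01 -6.05702250e-04]
 [-2.31437558e-01  9.72847405e-01  2.14100725e-03]
 [ 9.37480304e-05  2.22306063e-03 -9.99997525e-01]] 1.0002275261577531
top 45.95265528561039 [-0.03668337  0.          0.          0.          0.        ] [[ 0.029 -0.992  0.12   0.415]
 [-0.999 -0.027  0.02   0.203]
 [-0.016 -0.121 -0.993  1.15 ]
 [ 0.     0.     0.     1.   ]]
side 43.46184945649658 [-0.10466833  0.          0.          0.          0.        ] [[ 0.999 -0.013  0.046  0.527]
 [-0.048 -0.353  0.934 -0.685]
 [ 0.004 -0.935 -0.353  0.4  ]
 [ 0.     0.     0.     1.   ]]
```

View pics/top0.png

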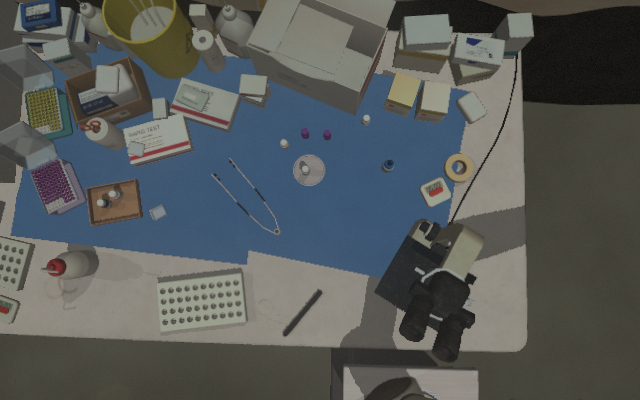

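View pics/side0.png

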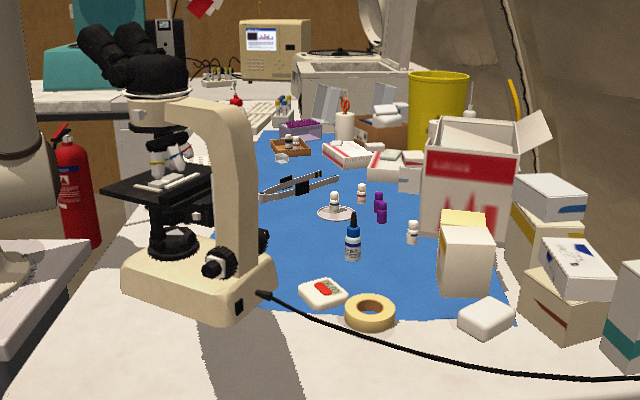

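The top view shows dish vial candidates: white vial on the dish (305,168), white bystanders (284,143) and (366,119), purple look-alikes (305,132) and (327,134). I choose (305,168). The tongs run from their tail at (277,231) to the jaws at (215,176) and (232,161). The dropper is at (389,165), the timer at (435,191) and the microscope at (430,290).

Run:
```python
from h import *
c=load("top"); P=cloud(c)
for n,r in dict(dish=(285,150,330,190),va=(277,134,292,150),vb=(360,112,372,126),p1=(299,126,311,139),p2=(320,127,333,140),drop=(380,155,397,172),timer=(418,175,453,210)).items():
    Q=P[r[1]:r[3],r[0]:r[2]].reshape(-1,3); Q=Q[(Q[:,2]>.004)]
    top=Q[Q[:,2]>(.03 if n!='timer' else .01)]
    print(n,len(Q),Q.mean(0).round(4),'top',len(top),top.min(0).round(4),top.max(0).round(4),np.median(top,0).round(4))
# tongs
r=(205,150,290,245);Q=P[r[1]:r[3],r[0]:r[2]].reshape(-1,3);Q=Q[Q[:,2]>.007]; print('tongs',len(Q),Q.min(0),Q.max(0),np.percentile(Q[:,2],[50,90,99]))
# microscope extents
Q=P[215:360,370:490].reshape(-1,3);Q=Q[Q[:,2]>.05];print('micro',Q.min(0).round(3),Q.max(0).round(3))
print(pt(c,150,250),pt(c,350,200))
# tall things
for (u,v) in [(150,35),(320,50),(235,30),(404,92),(433,100),(470,105),(212,100),(253,88),(160,140),(100,130),(385,12)]: print(u,v,pt(c,u,v).round(3))
im=c["color"]; crop=np.hstack([cv2.resize(im[150:245,200:290],None,fx=5.5,fy=5.5)[:520],cv2.resize(im[145:195,290:320],None,fx=9,fy=10.4)[:520]]);save('crop1.png',crop)
```

```text
dish 438 [0.6109 0.2537 0.0311] top 53 [0.4148 0.2027 0.0303] [0.6177 0.2717 1.1499] [0.6083 0.2611 0.0455]
va 87 [0.6681 0.3131 0.055 ] top 47 [0.4148 0.2027 0.0306] [0.6835 0.3239 1.1499] [0.6739 0.3164 0.0424]
vb 86 [0.7355 0.1197 0.0426] top 47 [0.4148 0.1108 0.0307] [0.7474 0.2027 1.1499] [0.7394 0.1185 0.0415]
p1 84 [0.7024 0.266  0.0296] top 46 [0.6953 0.2596 0.0324] [0.712  0.2745 0.0475] [0.7018 0.267  0.0413]
p2 79 [0.6934 0.2122 0.0589] top 43 [0.4148 0.2027 0.0337] [0.7086 0.2187 1.1499] [0.7001 0.2114 0.0426]
drop 143 [0.6213 0.0692 0.063 ] top 115 [0.4148 0.0522 0.0301] [0.637  0.2027 1.1499] [0.6219 0.0669 0.058 ]
timer 723 [ 0.5693 -0.053   0.0231] top 623 [ 0.4148 -0.0959  0.01  ] [0.6107 0.2027 1.1499] [ 0.5693 -0.0542  0.0148]
tongs 423 [0.41476531 0.20270393 0.00706154] [0.64274243 0.50053298 1.14990639] [0.01958572 1.14990639 1.14990639]
micro [ 0.247 -0.1    0.05 ] [0.494 0.203 1.15 ]
[0.40794547 0.6365582  0.00135185] [0.54425043 0.15094501 0.0010981 ]
150 35 [0.896 0.622 0.139]
320 50 [0.86  0.231 0.155]
235 30 [0.91  0.426 0.14 ]
404 92 [0.791 0.034 0.088]
433 100 [ 0.772 -0.032  0.091]
470 105 [ 0.783 -0.136  0.031]
212 100 [0.779 0.497 0.032]
253 88 [0.792 0.387 0.091]
160 140 [0.675 0.618 0.037]
100 130 [0.678 0.732 0.111]
385 12 [0.932 0.092 0.193]
```

View pics/crop1.png

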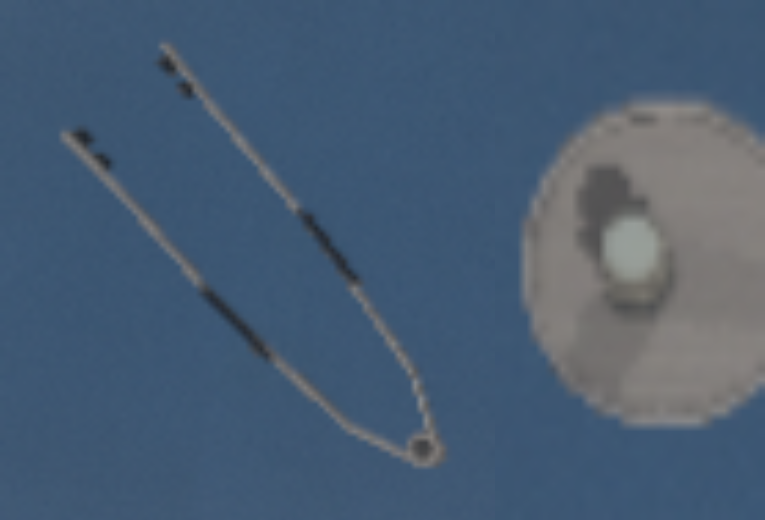

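The crop shows the tongs' plates at crop (300,210)-(355,283) and (203,288)-(268,357), the pivot at (422,448), and tips at (165,45) and (65,133). The vial stands on the dish with a white cap, so the choice is confirmed. Next: convert to world and check the obstacle heights.

Run:
```python
from h import *
c=load("top")
f=lambda u,v,z: onz(c,200+u/5.5-.4,150+v/5.5-.4,z)[:2]
pl=[f(300,210,.03),f(355,283,.03),f(203,288,.03),f(268,357,.03)]
pv=f(422,448,.02);t1=f(165,45,.019);t2=f(65,133,.019)
g=np.mean(pl,0); d=(t1+t2)/2-pv
print('plates',np.round(pl,4),'grip',g,'pivot',pv,'tips',t1,t2,'len',np.linalg.norm(d),'gap',np.linalg.norm(t1-t2),'yaw',np.degrees(np.arctan2(d[1],d[0])), 'pv-grip',np.linalg.norm(g-pv))
p1=(np.array(pl[0])+pl[1])/2;p2=(np.array(pl[2])+pl[3])/2;print('sep',np.linalg.norm(p1-p2),'yaw perp',np.degrees(np.arctan2(*(p1-p2)[::-1])))
for n in("top","side"):
    c=load(n);P=cloud(c);ok=c["range_z"]>0
    Z=P[...,2]
    m=ok&(P[...,0]>.2)&(P[...,0]<.56)&(abs(P[...,1])<.35)&(Z>.03)
    Q=P[m]; 
    for lo in np.arange(.03,.45,.06):
        q=Q[(Q[:,2]>lo)&(Q[:,2]<lo+.06)]
        if len(q): print(n,'%.2f'%lo,len(q),q.min(0).round(3),q.max(0).round(3))
    # vial + dish
    m=ok&(np.hypot(P[...,0]-.608,P[...,1]-.258)<.02)&(Z>.012)&(Z<.06);q=P[m];print('vial',len(q),q.min(0),q.max(0))
    q=q[q[:,2]>.04];print('cap',len(q),q.min(0),q.max(0))
    # occluders in the path
# colour blob centre of vial cap top
c=load("top"); im=c["color"][155:180,290:320].astype(int); 
w=(im.min(2)>135); v,u=np.nonzero(w); print(len(u),u.mean()+290,v.mean()+155,onz(c,u.mean()+290,v.mean()+155,.043))
```

```text
plates [[0.5643 0.3829]
 [0.5329 0.3575]
 [0.5289 0.4238]
 [0.4996 0.394 ]] grip [0.53142556 0.38954765] pivot [0.46250321 0.32649018] tips [0.63833492 0.44852309] [0.59751369 0.49110901] len 0.2114190662904314 gap 0.058990952706983006 yaw 42.68155860694909 pv-grip 0.09341592424780693
sep 0.05174696547042374 yaw perp -48.38388912319044
top 0.03 373 [ 0.294 -0.093  0.03 ] [0.498 0.047 0.09 ]
top 0.09 319 [ 0.433 -0.056  0.09 ] [ 0.489 -0.002  0.15 ]
top 0.15 2926 [ 0.262 -0.1    0.15 ] [0.482 0.105 0.21 ]
top 0.21 286 [ 0.367 -0.088  0.21 ] [0.48 0.03 0.27]
top 0.27 1770 [ 0.293 -0.085  0.27 ] [0.465 0.062 0.33 ]
top 0.33 3715 [ 0.243 -0.048  0.33 ] [0.386 0.083 0.388]
vial 62 [0.60143317 0.25257139 0.01269602] [0.6176803  0.27187582 0.05075382]
cap 38 [0.60356814 0.25416381 0.04136375] [0.6176803  0.26863013 0.05075382]
side 0.03 7373 [ 0.271 -0.13   0.03 ] [0.499 0.05  0.09 ]
side 0.09 3570 [ 0.287 -0.125  0.09 ] [ 0.488 -0.011  0.15 ]
side 0.15 6264 [ 0.258 -0.103  0.15 ] [0.482 0.097 0.21 ]
side 0.21 4467 [ 0.304 -0.094  0.21 ] [0.48  0.013 0.27 ]
side 0.27 4334 [ 0.274 -0.085  0.27 ] [0.466 0.015 0.33 ]
side 0.33 3087 [ 0.244 -0.051  0.33 ] [0.382 0.07  0.383]
vial 161 [0.60172916 0.25042656 0.0122089 ] [0.6203561  0.2708343  0.04573864]
cap 34 [0.60369031 0.25337315 0.04018249] [0.61987167 0.2708343  0.04573864]
28 304.85714285714283 167.92857142857142 [0.61349205 0.26187186 0.043     ]
```

drive_tool([
  {"delta_pos":[-48,7,-13]},
  {"delta_pos":[-49,7,-13]},
  {"delta_pos":[-49,7,-13]},
  {"delta_pos":[-49,7,-13]},
  {"delta_pos":[-49,7,-13]},
  {"delta_pos":[-49,7,-13]},
  {"delta_pos":[-39,36,0]},
  {"delta_pos":[-39,36,0]},
  {"delta_pos":[-39,36,0]},
  {"delta_pos":[-39,36,0]},
  {"delta_pos":[-39,36,0]},
  {"delta_pos":[-39,36,0]},
])

```text
invalid input
```

drive_tool([
  {"delta_pos":[-48,7,-13],"turn":0,"claw":1},
  {"delta_pos":[-49,7,-13],"turn":0,"claw":1},
  {"delta_pos":[-49,7,-13],"turn":0,"claw":1},
  {"delta_pos":[-49,7,-13],"turn":0,"claw":1},
  {"delta_pos":[-49,7,-13],"turn":0,"claw":1},
  {"delta_pos":[-49,7,-13],"turn":0,"claw":1},
  {"delta_pos":[-39,36,0],"turn":0,"claw":1},
  {"delta_pos":[-39,36,0],"turn":0,"claw":1},
  {"delta_pos":[-39,36,0],"turn":0,"claw":1},
  {"delta_pos":[-39,36,0],"turn":0,"claw":1},
  {"delta_pos":[-39,36,0],"turn":0,"claw":1},
  {"delta_pos":[-39,36,0],"turn":0,"claw":1},
])

```text
time_s: 1.6
tcp_pos: [0.5983, -0.2332, 0.3]
ee_rot: [[-0.973, -0.232, -0.001], [-0.232, 0.973, 0.0], [0.001, 0.001, -1.0]]
wrist_force: [0.2, 0.9, -1.4]
gripper_width: 0.996
gripper_force: 0.0
```

drive_tool([
  {"delta_pos":[-39,36,0],"turn":0,"claw":1},
  {"delta_pos":[-39,36,0],"turn":0,"claw":1},
  {"delta_pos":[-12,49,0],"turn":0,"claw":1},
  {"delta_pos":[-12,49,0],"turn":0,"claw":1},
  {"delta_pos":[-12,49,0],"turn":0,"claw":1},
  {"delta_pos":[-12,49,0],"turn":0,"claw":1},
  {"delta_pos":[-12,49,0],"turn":0,"claw":1},
  {"delta_pos":[8,45,14],"turn":0,"claw":1},
  {"delta_pos":[8,45,14],"turn":0,"claw":1},
  {"delta_pos":[8,45,14],"turn":0,"claw":1},
  {"delta_pos":[8,45,14],"turn":0,"claw":1},
  {"delta_pos":[8,45,14],"turn":0,"claw":1},
])

```text
time_s: 3.1
tcp_pos: [0.5665, 0.3162, 0.2295]
ee_rot: [[-0.973, -0.232, -0.001], [-0.232, 0.973, -0.001], [0.001, -0.0, -1.0]]
wrist_force: [0.0, 0.2, 0.8]
gripper_width: 0.999
gripper_force: 0.0
```

drive_tool([
  {"delta_pos":[0,0,0],"turn":-0.125,"claw":1},
  {"delta_pos":[0,0,0],"turn":-0.125,"claw":1},
  {"delta_pos":[0,0,0],"turn":-0.125,"claw":1},
  {"delta_pos":[0,0,0],"turn":-0.125,"claw":1},
  {"delta_pos":[0,0,0],"turn":0,"claw":0.86},
  {"delta_pos":[0,0,0],"turn":0,"claw":0.86},
])

```text
time_s: 3.85
tcp_pos: [0.5673, 0.315, 0.2302]
ee_rot: [[-0.744, -0.668, -0.001], [-0.668, 0.744, -0.0], [0.001, 0.0, -1.0]]
wrist_force: [-0.7, 0.5, -0.9]
gripper_width: 0.885
gripper_force: 0.0
```

drive_tool([
  {"delta_pos":[-12,40,25],"turn":0,"claw":1},
  {"delta_pos":[-11,40,25],"turn":0,"claw":1},
  {"delta_pos":[0,0,45],"turn":0,"claw":1},
  {"delta_pos":[0,0,45],"turn":0,"claw":1},
  {"delta_pos":[0,0,30],"turn":0,"claw":1},
  {"delta_pos":[0,0,0],"turn":0,"claw":1},
  {"delta_pos":[0,0,0],"turn":0,"claw":1},
])

```text
time_s: 4.72
tcp_pos: [0.5319, 0.3906, 0.062]
ee_rot: [[-0.743, -0.67, 0.002], [-0.67, 0.743, 0.001], [-0.002, -0.0, -1.0]]
wrist_force: [0.0, -0.7, 0.0]
gripper_width: 1.001
gripper_force: 0.0
```

Run:
```python
from h import *
s=monitor.sense(); print(s["time_s"],s["tcp_pos"],s["ee_rot"].round(4) if hasattr(s["ee_rot"],'round') else s["ee_rot"])
a=grab("top")["color"][130:260,170:330]; b=grab("side")["color"][100:260,200:420]
save('v2.png',np.vstack([cv2.resize(a,(369,300)),cv2.resize(b,(369,268))]),1)
```

```text
4.725 [0.53188482 0.39060162 0.06202922] [[-7.427e-01 -6.696e-01  2.000e-03]
 [-6.696e-01  7.427e-01  1.400e-03]
 [-2.500e-03 -3.000e-04 -1.000e+00]]
```

View pics/v2.png

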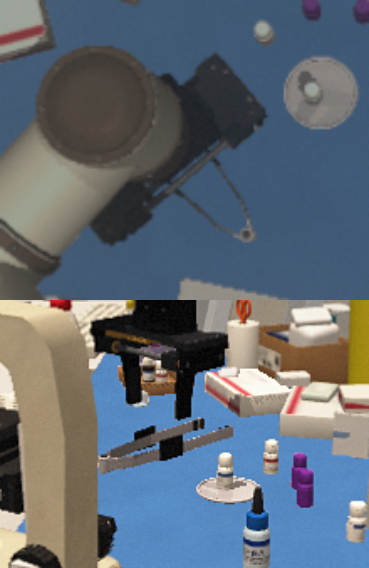

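The top view shows the gripper over the tongs with the pivot clear. The side view shows the near finger straight above the near plate at (172,447). I'll descend and squeeze to 52 mm.

drive_tool([
  {"delta_pos":[0,0,30],"turn":0,"claw":1},
  {"delta_pos":[0,0,20],"turn":0,"claw":1},
  {"delta_pos":[0,0,8],"turn":0,"claw":1},
  {"delta_pos":[0,0,0],"turn":0,"claw":0.8},
  {"delta_pos":[0,0,0],"turn":0,"claw":0.7},
  {"delta_pos":[0,0,0],"turn":0,"claw":0.6},
  {"delta_pos":[0,0,0],"turn":0,"claw":0.6},
  {"delta_pos":[0,0,0],"turn":0,"claw":0.6},
  {"delta_pos":[0,0,0],"turn":0,"claw":0.6},
])

```text
time_s: 5.95
tcp_pos: [0.5313, 0.3903, 0.0032]
ee_rot: [[-0.742, -0.67, 0.001], [-0.67, 0.742, 0.001], [-0.001, 0.0, -1.0]]
wrist_force: [-1.1, 1.2, 3.2]
gripper_width: 0.605
gripper_force: 6.4
```

drive_tool([
  {"delta_pos":[0,0,-5],"turn":0,"claw":0.6},
  {"delta_pos":[0,0,-15],"turn":0,"claw":0.6},
  {"delta_pos":[0,0,-30],"turn":0,"claw":0.6},
  {"delta_pos":[0,0,-30],"turn":0,"claw":0.6},
  {"delta_pos":[0,0,-20],"turn":0,"claw":0.6},
  {"delta_pos":[10,-12,0],"turn":0,"claw":0.6},
  {"delta_pos":[20,-22,0],"turn":0,"claw":0.6},
  {"delta_pos":[20,-23,0],"turn":0,"claw":0.6},
  {"delta_pos":[20,-23,0],"turn":0,"claw":0.6},
  {"delta_pos":[15,-15,0],"turn":0,"claw":0.6},
  {"delta_pos":[5,-5,0],"turn":0,"claw":0.6},
  {"delta_pos":[0,0,0],"turn":0,"claw":0.6},
])

```text
time_s: 7.45
tcp_pos: [0.5312, 0.2552, 0.1025]
ee_rot: [[-0.743, -0.669, 0.0], [-0.669, 0.743, 0.0], [-0.0, 0.0, -1.0]]
wrist_force: [0.5, 0.6, -1.1]
gripper_width: 0.601
gripper_force: 5.5
```

Run:
```python
from h import *
s=monitor.sense(); print(s["tcp_pos"],s["gripper_width"],s["gripper_force"])
c=grab("top");a=c["color"][120:220,200:330]; d=grab("side");b=d["color"][80:240,240:430]
for n,q in(("top",c),("side",d)):
    P=cloud(q);t=s["tcp_pos"];R=s["ee_rot"];L=(P-t)@R  # tool frame
    for lo,hi in((-125,-100),(-100,-80),(-75,-50),(60,100)):
        m=(q["range_z"]>0)&(L[...,0]*1e3>lo)&(L[...,0]*1e3<hi)&(abs(L[...,1])<.045)&(abs(L[...,2])<.03);l=L[m]*1e3
        for sg in(-1,1):
            k=l[l[:,1]*sg>0]
            if len(k): print(n,lo,hi,sg,len(k),np.percentile(k,[5,50,95],axis=0).round(1).tolist())
save('v3.png',np.vstack([cv2.resize(a,(390,300)),cv2.resize(b,(390,300))]),1)
```

```text
[0.53118353 0.25518928 0.10249998] 0.6008970715109786 5.5133113697866065
top -125 -100 1 17 [[-117.1, 18.8, -17.6], [-111.3, 24.6, -14.5], [-106.5, 26.9, -7.9]]
top 60 100 -1 46 [[63.5, -18.2, -21.1], [88.8, -8.4, -17.1], [99.3, -0.6, -11.2]]
top 60 100 1 39 [[64.1, 1.1, -21.0], [85.3, 9.2, -16.6], [97.6, 17.5, -12.2]]
side -125 -100 -1 53 [[-119.0, -25.5, -15.1], [-110.8, -23.9, -8.2], [-101.3, -20.8, -0.8]]
side -125 -100 1 41 [[-113.7, 18.5, -15.5], [-110.7, 22.1, -7.9], [-106.5, 26.4, -0.0]]
side -100 -80 -1 57 [[-99.3, -26.0, -15.4], [-90.1, -24.0, -8.0], [-80.9, -21.6, -1.0]]
side -100 -80 1 62 [[-98.1, 18.4, -15.3], [-92.8, 23.6, -8.4], [-81.6, 26.5, -0.9]]
side -75 -50 -1 68 [[-73.1, -26.1, -15.0], [-62.7, -23.7, -7.6], [-51.5, -21.9, -0.6]]
side -75 -50 1 12 [[-74.4, 21.5, -15.0], [-73.5, 23.6, -6.3], [-70.0, 24.6, -0.9]]
side 60 100 -1 183 [[61.2, -20.1, -14.9], [79.2, -13.1, -7.2], [95.2, -6.8, 0.5]]
side 60 100 1 30 [[61.3, 10.6, -15.0], [67.1, 15.0, -11.0], [78.1, 17.8, -4.8]]
```

View pics/v3.png

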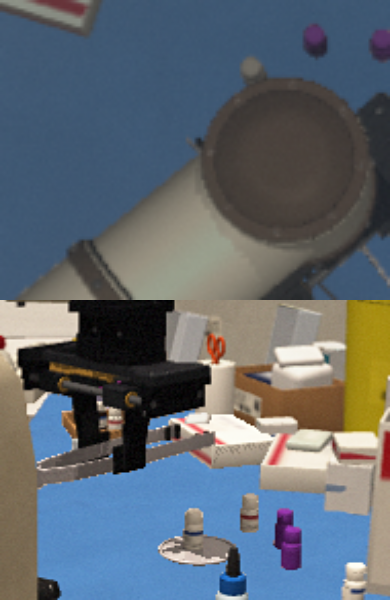

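Top view: the arm hides the jaws. Side view: the tongs hang level with jaws open at (213,437), dish vial at (193,528). Tongs geometry matches the nominal. Moving above the vial and fitting its circle.

drive_tool([
  {"delta_pos":[10,-12,0],"turn":0,"claw":0.6},
  {"delta_pos":[12,-14,0],"turn":0,"claw":0.6},
  {"delta_pos":[12,-14,0],"turn":0,"claw":0.6},
  {"delta_pos":[7,-8,0],"turn":0,"claw":0.6},
  {"delta_pos":[0,0,0],"turn":0,"claw":0.6},
  {"delta_pos":[0,0,0],"turn":0,"claw":0.6},
])

```text
time_s: 8.3
tcp_pos: [0.5331, 0.1924, 0.1027]
ee_rot: [[-0.743, -0.67, 0.001], [-0.67, 0.743, 0.0], [-0.001, -0.0, -1.0]]
wrist_force: [0.0, 0.4, -0.8]
gripper_width: 0.602
gripper_force: 5.5
```

```bash
cat > fit.py <<'E'
from h import *
from scipy.optimize import least_squares
s=monitor.sense();t=s["tcp_pos"];R=s["ee_rot"];print(t,s["gripper_width"])
q=grab("side");P=cloud(q)
m=(q["range_z"]>0)&(np.hypot(P[...,0]-.611,P[...,1]-.262)<.016)&(P[...,2]>.008)&(P[...,2]<.031);p=P[m][:,:2]
r=least_squares(lambda x:np.hypot(*(p-x).T)-.010,[.611,.262],loss='soft_l1',f_scale=.001);print('vial',len(p),r.x,np.abs(r.fun).mean(),p.min(0),p.max(0))
L=(P-t)@R*1e3
m=(q["range_z"]>0)&(L[...,0]<-80)&(L[...,0]>-130)&(abs(L[...,1])<45)&(L[...,2]>-17)&(L[...,2]<1)&(P[...,2]>.012);l=L[m]
for sg in(-1,1):
    k=l[l[:,1]*sg>15]; 
    if len(k):print(sg,len(k),np.percentile(k,[1,50,99],axis=0).round(1).tolist())
v=(np.append(r.x,t[2])-t)@R*1e3; print('vial in tool',v,'shift tool x,y',v[0]+105,v[1])
save('v%d.png'%int(t[2]*1e4),q["color"][90:250,230:430],2.5)
E
python3 fit.py; ls pics
```

```text
[0.53307423 0.19240522 0.10268091] 0.602460388089133
vial 110 [0.61182081 0.26313337] 0.0011217131312104274 [0.60174614 0.2498716 ] [0.6202893  0.26390413]
-1 118 [[-119.2, -27.1, -16.0], [-99.3, -24.3, -8.0], [-80.5, -18.5, -0.3]]
1 109 [[-113.8, 16.6, -15.5], [-96.1, 22.7, -8.3], [-80.3, 26.3, -0.5]]
vial in tool [-1.05846341e+02 -2.07494204e-01  6.62003663e-02] shift tool x,y -0.8463407820037787 -0.20749420448766903
crop1.png
side.npz
side0.png
top.npz
top0.png
v1026.png
v2.png
v3.png
```

drive_tool([
  {"delta_pos":[-1,0,20],"turn":0,"claw":0.6},
  {"delta_pos":[0,0,20],"turn":0,"claw":0.6},
  {"delta_pos":[0,0,15],"turn":0,"claw":0.6},
  {"delta_pos":[0,0,10],"turn":0,"claw":0.6},
  {"delta_pos":[0,0,10],"turn":0,"claw":0.6},
  {"delta_pos":[0,0,10],"turn":0,"claw":0.6},
  {"delta_pos":[0,0,5],"turn":0,"claw":0.6},
  {"delta_pos":[0,0,0],"turn":0,"claw":0.6},
  {"delta_pos":[0,0,0],"turn":0,"claw":0.6},
])

```text
time_s: 9.48
tcp_pos: [0.5339, 0.1931, 0.0129]
ee_rot: [[-0.743, -0.67, 0.001], [-0.67, 0.743, 0.0], [-0.001, -0.0, -1.0]]
wrist_force: [-0.0, 0.3, -0.9]
gripper_width: 0.603
gripper_force: 5.5
```

```bash
python3 fit.py; ls pics
```

```text
[0.53385126 0.19305515 0.01289247] 0.6030062221285166
vial 59 [0.61169744 0.26308372] 0.001081516189638368 [0.60157912 0.24945118] [0.62034318 0.26463333]
-1 111 [[-117.7, -26.3, -15.9], [-101.3, -24.1, -8.5], [-81.3, -18.2, 0.5]]
1 41 [[-112.1, 16.6, -9.4], [-96.6, 22.7, -4.2], [-81.6, 26.0, -0.1]]
vial in tool [-1.04709124e+02 -1.43029247e-01  7.91505651e-02] shift tool x,y 0.29087574239004255 -0.1430292469510826
crop1.png
side.npz
side0.png
top.npz
top0.png
v1026.png
v128.png
v2.png
v3.png
```

```bash
cd pics; cp $(ls -t v*.png|head -1) near.png
```

```text
(no output)
```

View pics/near.png

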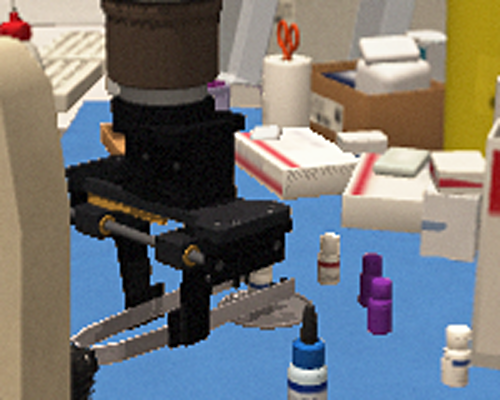

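The picture shows the jaws straddling the upright dish vial at (262,280), clear of the dish. Squeezing now.

drive_tool([
  {"delta_pos":[0,0,0],"turn":0,"claw":0.56},
  {"delta_pos":[0,0,0],"turn":0,"claw":0.52},
  {"delta_pos":[0,0,0],"turn":0,"claw":0.48},
  {"delta_pos":[0,0,0],"turn":0,"claw":0.3},
  {"delta_pos":[0,0,0],"turn":0,"claw":0.0},
  {"delta_pos":[0,0,0],"turn":0,"claw":0.0},
  {"delta_pos":[0,0,0],"turn":0,"claw":0.0},
  {"delta_pos":[0,0,0],"turn":0,"claw":0.0},
])

```text
time_s: 10.52
tcp_pos: [0.5336, 0.1929, 0.0126]
ee_rot: [[-0.743, -0.67, 0.0], [-0.67, 0.743, 0.0], [-0.0, -0.0, -1.0]]
wrist_force: [0.4, -0.6, 0.2]
gripper_width: 0.484
gripper_force: 30.0
```

drive_tool([
  {"delta_pos":[0,0,-4],"turn":0,"claw":0.0},
  {"delta_pos":[0,0,-8],"turn":0,"claw":0.0},
  {"delta_pos":[0,0,-15],"turn":0,"claw":0.0},
  {"delta_pos":[0,0,-25],"turn":0,"claw":0.0},
  {"delta_pos":[0,0,-25],"turn":0,"claw":0.0},
  {"delta_pos":[0,0,-25],"turn":0,"claw":0.0},
  {"delta_pos":[0,0,-25],"turn":0,"claw":0.0},
  {"delta_pos":[0,0,-25],"turn":0,"claw":0.0},
  {"delta_pos":[0,0,-25],"turn":0,"claw":0.0},
  {"delta_pos":[0,0,-15],"turn":0,"claw":0.0},
  {"delta_pos":[0,0,-8],"turn":0,"claw":0.0},
  {"delta_pos":[0,0,0],"turn":0,"claw":0.0},
])

```text
time_s: 12.02
tcp_pos: [0.5335, 0.1929, 0.2127]
ee_rot: [[-0.743, -0.67, 0.0], [-0.67, 0.743, 0.0], [-0.0, 0.0, -1.0]]
wrist_force: [0.4, -0.5, -2.1]
gripper_width: 0.485
gripper_force: 30.0
```

Run:
```python
from h import *
s=monitor.sense();t=s["tcp_pos"];R=s["ee_rot"];print(t,s["gripper_width"],s["gripper_force"],s["time_s"])
q=grab("side");P=cloud(q);L=(P-t)@R*1e3
m=(q["range_z"]>0)&(abs(L[...,0]+105)<16)&(abs(L[...,1])<12)&(abs(L[...,2])<50);k=P[m];print(len(k),k.min(0),k.max(0))
save('v9.png',q["color"][40:240,200:440],2.5)
```

```text
[0.53345712 0.1929154  0.21272007] 0.4853534258016813 29.99967220472172 12.025
138 [0.59548193 0.25148716 0.20332929] [0.62182947 0.26742441 0.24420908]
```

View pics/v9.png

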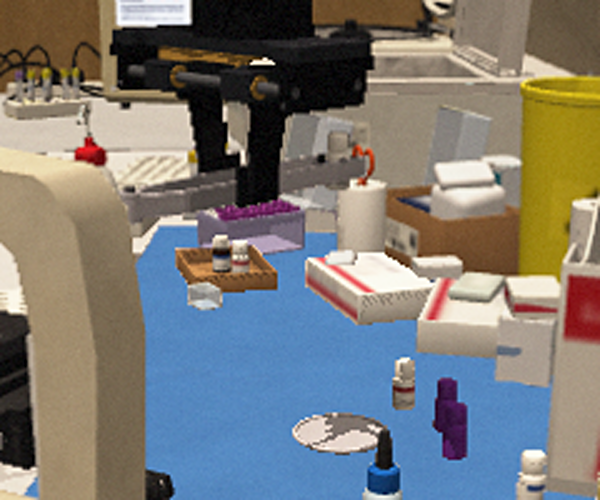

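The dish at (338,432) is empty and hasn't moved. The vial is upright in the jaws at (338,145), its base at z = 0.203 m, and the bystanders are still standing.

```bash
python3 -c "
from station import ticket
print(ticket.finish_job())"
```

```text
the job is handed in; nothing more can be done
None
```

The vial from the dish is held upright in the squeezed tongs with its base about 20 cm above the table. In the last side view the dish is in place and the bystanders in frame are standing. The job was handed in at about 12 s; it returned no verdict.

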